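Line up the loose bushing and push its cross pin home

TASK

Turn the loose bushing in the pinning fixture by its crossbar until the bushing's cross-hole lines up with the pin guide, then push the headed pin straight through the bushing until its head is fully home against the guide block. Leave the bushing seated in its collar, and do not disturb the dish, the jar and the eraser beside the fixture.

Things in the scene. Friction and masses are not known exactly. Their poses are not given: they have to be found in the camera images.
- fixture: Fixed pinning fixture (mm): base plate 10 thick (x -74 to 50, y -38 to 38), round collar (outer radius 25, top z = 20) holding the bushing, two aluminium blocks 36 mm wide in y, tops z = 49: guide block x -66 to -26, short block x 26 to 44 for the tip; a flat track 30 wide, top z = 25, carries the pin's head from x -158 to -66. Origin: plate's underside on the bushing's axis, z up, +x the way the pin is pushed.
- guide_face (a point): Centre of the bore's mouth in the guide block's outer face, where the pin's head must come to rest: fixture x = -66, y = 0, z = 36 mm. A 9.2 mm round bore runs from here along fixture +x through both blocks.
- bushing: Loose steel bushing standing upright in the collar, 36 mm diameter, 60 mm tall, 250 g; only friction holds it: pushed at its crossbar it turns about its z axis and stays where it is left. Its own x axis runs along the cross-hole, y along the crossbar. Origin: centre of the foot, 10 mm above the desk. Lined up when its x axis is parallel to the fixture's x, either way round (crossbar square to the pin).
- bar_end (a point): Centre of one ball end (12 mm diameter) of the crossbar, a round 8 mm rod through the bushing's head at right angles to the cross-hole: bushing y = +46 mm, z = 46 mm (56 mm above the desk). The other ball end is alike at y = -46 mm.
- cross_hole (a point): Middle of the cross-hole, a 12 x 12 mm square hole right through the bushing along its x axis, 26 mm above its foot, level with the pin's bore.
- pin: Loose steel cross pin, 60 g, waiting level, its tip in the guide block's bore, its head on the track: shank 8 mm diameter, 104 mm long, tapered tip; round head 20 mm diameter, 6 mm thick. Origin: centre of the shoulder (head's face on the shank side); x axis along the shank to the tip, head at x = -6 to 0. At the start the head stands 70 to 75 mm out from the guide block; home, its shoulder touches the block.
- pin_tip (a point): Centre of the pin's tapered tip, 104 mm from the shoulder. At the start it lies inside the guide block; with the pin home it is at fixture x = +38 mm, inside the short block.
- dish: Shallow round steel dish, 64 mm diameter, 15 mm tall, standing beside the fixture; origin at the centre of its underside. A bystander.
- jar: Small jar with a black lid, 42 mm diameter, 52 mm tall, standing beside the fixture; origin at the centre of its underside. A bystander.
- eraser: Eraser, 19 x 42 x 13 mm, lying beside the fixture; origin at the centre of its underside. A bystander.
Things that resemble listed ones, but are neither listed nor needed, are in the scene too. What is shaped like the bushing but green is not meant.

How it is judged:
On the way, in this order (a step that is already met when the one before it is completed fails the run):
1. the bushing is turned until its cross-hole lines up with the guide (within 0.2 rad), the pin not yet in it (angle between the x axis of bushing and the x axis of fixture, either way round below 0.2 rad and x of pin_tip in the frame of fixture below -0.015 m), for 0.2 s.
2. the pin is through the bushing and home in the short block (x of pin_tip in the frame of fixture above 0.0355 m and y of pin_tip in the frame of fixture between -0.004 and 0.004 m and z of pin_tip in the frame of fixture between 0.032 and 0.04 m and angle between the x axis of pin and the x axis of fixture, either way round below 0.06 rad), for 0.2 s.
At the end, for the whole second after the job is handed in: The pin lies through guide, bushing and short block with its shoulder within 2.5 mm of the guide block; the bushing stands seated in its collar (within 4 mm in height and sideways, upright within 0.08 rad) with the cross-hole along the guide within 0.15 rad; both are at rest (all of step 2 and z of bushing in the frame of fixture between 0.006 and 0.014 m and horizontal distance between bushing and fixture below 0.004 m and angle between bushing's own z axis and vertical below 0.08 rad and angle between the x axis of bushing and the x axis of fixture, either way round below 0.15 rad and linear speed of each of pin, bushing below 0.01 m/s); the robot touches nothing.
It fails at once if the dish is pushed more than 20 mm (distance of dish from where it was at the start of the episode above 0.02 m).
It fails at once if the jar is pushed more than 20 mm (distance of jar from where it was at the start of the episode above 0.02 m).
It fails at once if the eraser is pushed more than 20 mm (distance of eraser from where it was at the start of the episode above 0.02 m).
It fails at once if the bushing is lifted out of its collar (z of bushing in the frame of fixture above 0.018 m).
It also fails if it takes over 69 s, if anything falls off the work surface, if the arm or the gripper's body presses on something with over 40 N, if the wrist force passes 120 N, or if a joint passes its speed limit or range.

ROBOT

A 6-joint arm with a two-finger parallel gripper is mounted at the origin on a cart in front of the work surface, level with it; the furniture and walls round the work are solid. World frame = base frame: x ahead of the robot, y to its left, z up, the work surface at z = 0. Lengths are in m, angles in rad, forces in N, time in s.
With the tool pointing down it reaches from about 0.35 to 0.85 m from the base axis. Payload 8.1 kg.
Tool frame: the origin (TCP) lies between the finger pads; the fingertips stand 25 mm ahead of it and the grasp point (between the pads) lies 6 mm ahead of it (manip.tcp_to_tips is the z of the fingertips in the tool frame, in m); z points along the fingers, y is the line along which they close (so a half turn about z gives the same grasp; the last joint's range is limited). The gripper opens to 93 mm and grips with 3 to 60 N. Pads are 15 mm wide; open, the fingers measure 128 mm over their backs; the gripper's body (75 mm by 188 mm) begins 65 mm behind the grasp point.
Start: joints at [-1.376, 0.13, 1.488, -0, 1.523, -0.085], TCP at [0.166, -0.577, 0.221] pointing down, gripper open.
Joint ranges: [-2.96, 2.96], [-0.89, 2.26], [0.02, 2.5], [-1.34, 4.48], [0, 2.73], [-2.66, 2.66]. Speed limits (rad/s): [2.39, 2.39, 2.79, 3.14, 3.14, 3.14].

INTERFACE

Orientations are given as a unit quaternion [x, y, z, w].
In Python, from workcell import manip gives the robot as it stands.
- The arm moves only by the tool arm_command, never from a script. Its argument "rows" is a list of rows, each an object with "travel": the shift along the tool's x, y, z in units of 0.04 m (1.0 is 0.04 m), a list of three; "rotation": the turn, a rotation vector about the tool's x, y, z in units of pi/2 rad (1.0 is pi/2 rad), a list of three; "claw": the gripper's target within -1 to 1 (shut at 1, half-way at 0, fully open at -1). In form: [{"travel": [dx, dy, dz], "rotation": [wx, wy, wz], "claw": claw}, ...]. A call has exactly 5 rows; each row shifts and turns the commanded pose from where the row before left it, along the tool's axes as they then stand; what a row does not reach is not made up. A row lasts 1/12 s, in which the tool goes at most 41.7 mm and 7.16 degrees, less where a joint would pass 70% of its speed; a pose out of reach is approached as far as the arm can. A call with a number of a shift or a turn outside -1 to 1 is refused whole. A call with a gripper value outside its range is refused whole. The fingers move at their own pace and stop on an object; "newtons" is the grip in N (left out, the last holds). Time passes only in rows, so rows that do not move let the fingers close, or fill a call up. It gives the time, the measured TCP pose, the force, the opening and the grip force at its end, in the units of the state.
- manip.get_state(): the state, without advancing time (a new reading comes with each control period).
- manip.camera(name): name is "scene" or "top"; returns a dict with "pixels" (420x560x3 uint8, blue, green, red), "fovy" (degrees; the focal length in pixels is half the picture's height over the tangent of half this angle, whatever the lens; pixels are square), "cx", "cy" (the principal point, pixels), "world_from_camera" (4x4, takes a point from camera to world coordinates). Camera axes: x right, y up, looking along -z (the intrinsics and any distortion apply to the point x, -y, -z); pixel columns grow to the right and rows downward; lengths in m; the calibration is good to about 2 mm. A picture is of the moment at which its call begins. There is no depth.
- manip.job_done(): hands the job in; it is judged then, once.
The state is a dict: "time_s": time; "joint_pos": joint angles; "qvel": joint speeds; "tau": joint torques, N m; "tcp_pos": TCP position; "ee_rot": TCP orientation; "ft_force": force on the tool from outside, world axes, zero at the start; "moment": the same for the moment, N m; "grip_width": opening from 0.0 (shut) to 1.0 (fully open); "grasp_force": force on a finger pad.
Only numpy, scipy, OpenCV 4.12 (cv2) and the standard library are available. Lean on these libraries where they do the work, as an engineer would, in place of code of your own. Each camera call takes 0.05 s, during which the arm holds its last target. There are 200 camera calls.

## Working session

There is one attempt and no reset: what is moved stays moved. The work goes in short steps, Python scripts to look and compute and a tool call to move; the robot and the scene stay as the last step left them, time stands still between calls to the robot, and variables do not carry over. Pictures are saved under pics/ and viewed, at most 10 in all, crops included, and the job is handed in when it is done.

Besides the shell and the picture viewer there is one more tool, called after "Request:" by a JSON object that holds its "fn" and its "kwargs". arm_command: Moves the arm, as the interface text tells. Its arguments: {"type":"object","properties":{"rows":{"type":"array"},"newtons":{"type":"number"}},"required":["rows"]}

```bash
mkdir -p pics
cat > h.py <<'E'
from workcell import manip
import numpy as np, cv2
def snap(n,f):
    c=manip.camera(n); np.savez('pics/'+f+'.npz',**{k:v for k,v in c.items()}); cv2.imwrite('pics/'+f+'.png',c['pixels']); return c
def fl(c): return c['pixels'].shape[0]/2/np.tan(np.radians(float(c['fovy']))/2)
def ray(c,u,v,z):
    T=c['world_from_camera']; f=fl(c)
    d=T[:3,:3]@np.array([(u-c['cx'])/f,-(v-c['cy'])/f,-1]); o=T[:3,3]
    return o+d*(z-o[2])/d[2]
def proj(c,p):
    T=c['world_from_camera']; q=T[:3,:3].T@(np.array(p)-T[:3,3]); f=fl(c)
    return c['cx']+f*q[0]/-q[2], c['cy']-f*q[1]/-q[2]
def load(f): return dict(np.load('pics/'+f+'.npz'))
E
python3 - <<'E'
from h import *
for n in('top','scene'):
    c=snap(n,n+'0'); print({k:v for k,v in c.items() if k!='pixels'})
print(manip.get_state())
E
```

```text
{'fovy': 45.727164237219334, 'cx': 283.13440263371723, 'cy': 211.12747952750837, 'world_from_camera': array([[-0.01274926,  0.98658799, -0.16273168,  0.38309675],
       [-0.99987818, -0.01404428, -0.00681003, -0.00163616],
       [-0.00900414,  0.16262503,  0.98664686,  1.11225693],
       [ 0.        ,  0.        ,  0.        ,  1.        ]])}
{'fovy': 49.37276341271886, 'cx': 275.5791392215999, 'cy': 214.16536905088225, 'world_from_camera': array([[-0.84592451,  0.27364648, -0.45774374,  0.03656757],
       [-0.53308467, -0.40934195,  0.74044574,  0.84777334],
       [ 0.01524665,  0.87037737,  0.49214914,  0.63990708],
       [ 0.        ,  0.        ,  0.        ,  1.        ]])}
{'time_s': 0.1, 'joint_pos': array([-1.37642180e+00,  1.31075314e-01,  1.48918352e+00, -2.64729898e-05,
        1.52302048e+00, -8.53678008e-02]), 'qvel': array([-1.20339315e-05, -8.16478508e-04, -2.82802967e-03, -9.66056689e-04,
       -6.50335694e-04, -5.42620041e-04]), 'tau': array([ 7.47580634e-04, -5.61341643e+01, -4.93093443e+01,  7.69129512e-02,
        2.91498739e-02, -5.47702189e-05]), 'tcp_pos': array([ 0.1655938 , -0.57615171,  0.22039131]), 'ee_rot': array([ 9.90233524e-01,  1.39416126e-01, -5.91428536e-05, -8.41358654e-04]), 'ft_force': array([-0.75624102, -0.67936432, -0.27008218]), 'moment': array([-0.02725352,  0.01359419, -0.00851451]), 'grasp_force': 0.0, 'grip_width': 1.0013865259912114}
```

View pics/top0.png

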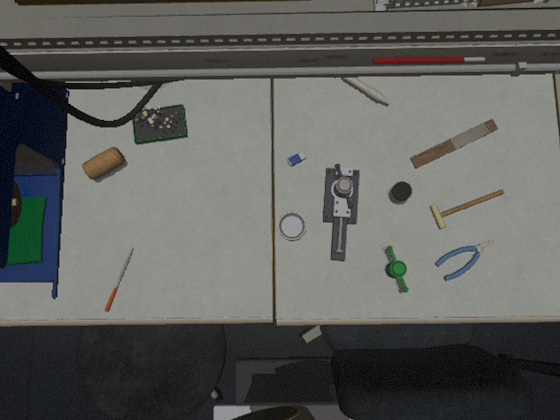

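View pics/scene0.png

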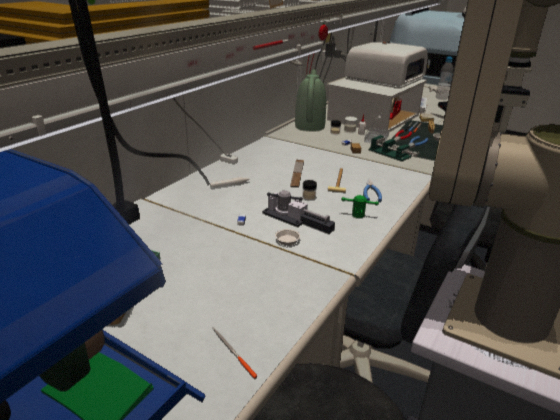

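The top view shows the fixture at about (340,210), with the short block up, the pin pointing up the image, the dish at (292,226), the jar at (401,191) and the eraser at (296,158). I'll enlarge it.

Run:
```python
from h import *
a=load('top0')['pixels'][155:270,270:420]; b=load('scene0')['pixels'][180:240,255:345]
cv2.imwrite('pics/t1.png',cv2.resize(a,None,fx=5.2,fy=5.2,interpolation=cv2.INTER_CUBIC))
cv2.imwrite('pics/s1.png',cv2.resize(b,None,fx=8,fy=8,interpolation=cv2.INTER_CUBIC))
```

```text
(no output)
```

View pics/t1.png

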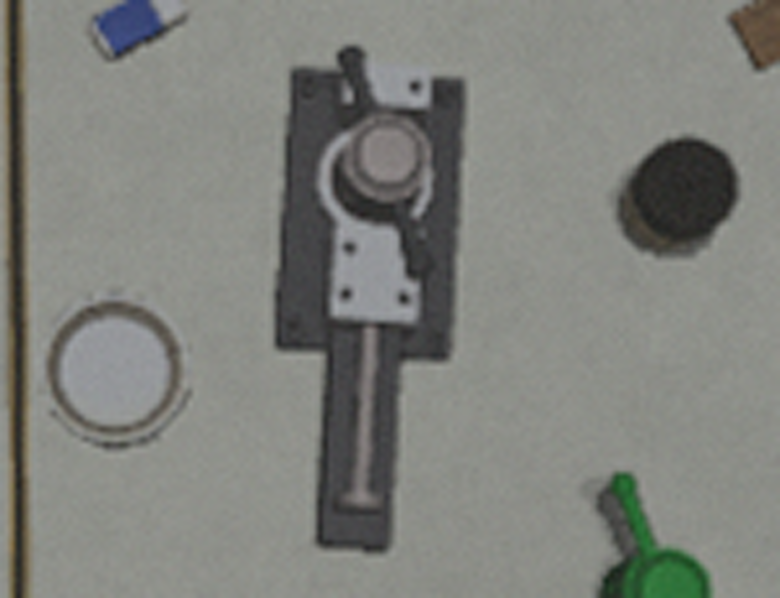

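View pics/s1.png

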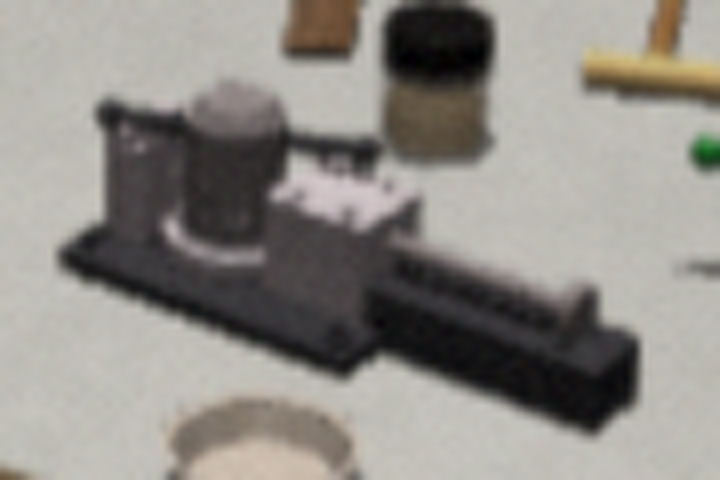

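```bash
cat > fit.py <<'E'
from h import *
from scipy.optimize import least_squares
c=load('top0'); U=lambda p:(270-.4+p[0]/5.2,155-.4+p[1]/5.2)
P=[((50,38,10),(294,68)),((50,-38,10),(465,80)),((-74,38,10),(277,348)),((-74,-38,10),(447,358)),
((-66,18,49),(330,320)),((-66,-18,49),(418,323)),((44,-18,49),(432,67)),((0,0,70),(386,157)),((-158,15,25),(318,545)),((-158,-15,25),(388,548))]
def W(q,p):
    s,k=np.sin(q[2]),np.cos(q[2]); p=np.array(p)/1e3
    return np.array([q[0]+k*p[0]-s*p[1],q[1]+s*p[0]+k*p[1],p[2]])
r=lambda q:np.ravel([np.subtract(proj(c,W(q,p)),U(m)) for p,m in P])
s=least_squares(r,[.4,-.15,0],loss='soft_l1')
print(s.x); print(r(s.x).reshape(-1,2).round(1).tolist())
F=s.x
def toF(w): s,k=np.sin(F[2]),np.cos(F[2]); d=w[:2]-F[:2]; return np.array([k*d[0]+s*d[1],-s*d[0]+k*d[1]])*1e3
for n,m,z in [('bar1',(351,58),56),('bar2',(418,268),56),('bush',(386,157),70),('head',(360,500),36),('pinmid',(368,400),36),('dish',(115,368),15),('jar',(684,190),52),('eraser',(138,25),13),('green',(668,595),56),('greenend',(623,485),56)]:
    w=ray(c,*U(m),z/1e3); print(n,w.round(4),toF(w).round(1))
E
python3 fit.py
```

```text
[ 0.61083026 -0.12565939 -0.0906791 ]
[[-0.3, -0.2], [0.2, -0.0], [-0.6, -0.2], [0.7, 0.5], [-0.1, -0.3], [-0.3, 0.3], [-0.2, 0.1], [0.3, -0.3], [0.0, -0.2], [0.3, 0.3]]
bar1 [ 0.6559 -0.1133  0.056 ] [43.7 16.4]
bar2 [ 0.5661 -0.1382  0.056 ] [-43.4 -16.6]
bush [ 0.6102 -0.1249  0.07  ] [-0.7  0.7]
head [ 0.4722 -0.1134  0.036 ] [-139.2   -0.3]
pinmid [ 0.5139 -0.118   0.036 ] [-97.2  -1.2]
dish [ 0.5317 -0.0127  0.015 ] [-89.  105.3]
jar [ 0.5982 -0.2506  0.052 ] [  -1.2 -125.6]
eraser [ 0.6832 -0.0252  0.013 ] [ 63.  106.6]
green [ 0.4304 -0.2347  0.056 ] [-169.8 -124.9]
greenend [ 0.4752 -0.2186  0.056 ] [-126.7 -104.8]
```

The fit is good to under 1 px. The fixture is at (0.611, -0.126) with yaw -5.2°, and the crossbar is at about +20.7° in the fixture frame, so it needs about +69°. My plan is to straddle the bushing with half-open fingers and turn about its axis. I'll move above it now.

Request:
{"fn": "arm_command", "kwargs": {"rows": [{"travel": [0.69, -0.388, 0], "rotation": [0, 0, 0], "claw": -0.29}, {"travel": [0.69, -0.388, 0], "rotation": [0, 0, 0], "claw": -0.29}, {"travel": [0.69, -0.388, 0], "rotation": [0, 0, 0], "claw": -0.29}, {"travel": [0.69, -0.388, 0], "rotation": [0, 0, 0], "claw": -0.29}, {"travel": [0.69, -0.388, 0], "rotation": [0, 0, 0], "claw": -0.29}]}}

```text
time_s: 0.52
tcp_pos: [0.2775, -0.4625, 0.2208]
ee_rot: [0.99, 0.139, -0.0, -0.0]
ft_force: [0.9, 0.4, -0.2]
grip_width: 0.692
grasp_force: 0.0
```

Request:
{"fn": "arm_command", "kwargs": {"rows": [{"travel": [0.69, -0.388, 0], "rotation": [0, 0, 0], "claw": -0.29}, {"travel": [0.69, -0.388, 0], "rotation": [0, 0, 0], "claw": -0.29}, {"travel": [0.69, -0.388, 0], "rotation": [0, 0, 0], "claw": -0.29}, {"travel": [0.69, -0.388, 0], "rotation": [0, 0, 0], "claw": -0.29}, {"travel": [0.69, -0.388, 0], "rotation": [0, 0, 0], "claw": -0.29}]}}

```text
time_s: 0.93
tcp_pos: [0.3888, -0.3498, 0.2209]
ee_rot: [0.99, 0.139, -0.0, -0.0]
ft_force: [0.5, -0.5, 0.1]
grip_width: 0.647
grasp_force: 0.0
```

Request:
{"fn": "arm_command", "kwargs": {"rows": [{"travel": [0.69, -0.388, 0], "rotation": [0, 0, 0], "claw": -0.29}, {"travel": [0.69, -0.388, 0], "rotation": [0, 0, 0], "claw": -0.29}, {"travel": [0.69, -0.388, 0], "rotation": [0, 0, 0], "claw": -0.29}, {"travel": [0.69, -0.388, 0], "rotation": [0, 0, 0], "claw": -0.29}, {"travel": [0.69, -0.388, 0], "rotation": [0, 0, 0], "claw": -0.29}]}}

```text
time_s: 1.35
tcp_pos: [0.5, -0.2371, 0.2209]
ee_rot: [0.99, 0.139, -0.0, -0.0]
ft_force: [0.2, -0.3, 0.6]
grip_width: 0.645
grasp_force: 0.0
```

Request:
{"fn": "arm_command", "kwargs": {"rows": [{"travel": [0.69, -0.388, 0], "rotation": [0, 0, 0], "claw": -0.29}, {"travel": [0.69, -0.388, 0], "rotation": [0, 0, 0], "claw": -0.29}, {"travel": [0.69, -0.388, 0], "rotation": [0, 0, 0], "claw": -0.29}, {"travel": [0.69, -0.388, 0], "rotation": [0, 0, 0], "claw": -0.29}, {"travel": [0.69, -0.388, 0], "rotation": [0, 0, 0], "claw": -0.29}]}}

```text
time_s: 1.77
tcp_pos: [0.6112, -0.1245, 0.2207]
ee_rot: [0.99, 0.139, -0.0, -0.0]
ft_force: [0.4, -0.8, -0.1]
grip_width: 0.645
grasp_force: 0.0
```

Request:
{"fn": "arm_command", "kwargs": {"rows": [{"travel": [0, 0, 0], "rotation": [0, 0, -0.06], "claw": -0.29}, {"travel": [0, 0, 0], "rotation": [0, 0, -0.06], "claw": -0.29}, {"travel": [0, 0, 0], "rotation": [0, 0, -0.06], "claw": -0.29}, {"travel": [0, 0, 0], "rotation": [0, 0, -0.06], "claw": -0.29}, {"travel": [0, 0, 0], "rotation": [0, 0, -0.06], "claw": -0.29}]}}

```text
time_s: 2.18
tcp_pos: [0.6103, -0.1256, 0.2206]
ee_rot: [0.929, 0.369, -0.001, -0.0]
ft_force: [0.4, -0.1, -0.7]
grip_width: 0.644
grasp_force: 0.0
```

Request:
{"fn": "arm_command", "kwargs": {"rows": [{"travel": [0, 0, 0], "rotation": [0, 0, -0.06], "claw": -0.29}, {"travel": [0, 0, 0], "rotation": [0, 0, -0.06], "claw": -0.29}, {"travel": [0, 0, 0], "rotation": [0, 0, -0.06], "claw": -0.29}, {"travel": [0, 0, 0], "rotation": [0, 0, -0.06], "claw": -0.29}, {"travel": [0, 0, 0], "rotation": [0, 0, -0.06], "claw": -0.29}]}}

```text
time_s: 2.6
tcp_pos: [0.6102, -0.1258, 0.2206]
ee_rot: [0.818, 0.576, -0.0, -0.0]
ft_force: [-0.5, -0.4, 0.8]
grip_width: 0.647
grasp_force: 0.0
```

```bash
cat > g.py <<'E'
from h import *
from scipy.spatial.transform import Rotation as R
F=np.array([.6108,-.1257,-.0907])
def rep(fx,fy,z):
    "tool-frame units to go to fixture xy (mm), TCP height z (m)"
    s=manip.get_state(); r=R.from_quat(s['ee_rot']); k,q=np.cos(F[2]),np.sin(F[2])
    t=np.array([F[0]+(k*fx-q*fy)/1e3,F[1]+(q*fx+k*fy)/1e3,z])
    d=r.inv().apply(t-s['tcp_pos'])/.04
    M=r.as_matrix(); print('t',round(s['time_s'],2),'tcp',s['tcp_pos'].round(4),'travel units',d.round(3),'y-axis fix deg',np.degrees(np.arctan2(M[1,1],M[0,1])-F[2]).round(1),'tilt',M[2].round(3),
     'F',s['ft_force'].round(1),'w',round(s['grip_width']*93,1),'j',s['joint_pos'].round(2))
E
python3 -c "
from g import *
rep(0,0,.078)"
```

```text
t 2.6 tcp [ 0.6102 -0.1258  0.2206] travel units [0.007 0.018 3.566] y-axis fix deg -14.5 tilt [-0.    -0.001 -1.   ] F [-0.5 -0.4  0.8] w 60.2 j [-0.29  0.19  1.42  0.    1.53  0.06]
```

Request:
{"fn": "arm_command", "kwargs": {"rows": [{"travel": [0, 0.018, 0.5], "rotation": [0, 0, 0], "claw": -0.29}, {"travel": [0, 0, 0.5], "rotation": [0, 0, 0], "claw": -0.29}, {"travel": [0, 0, 0.5], "rotation": [0, 0, 0], "claw": -0.29}, {"travel": [0, 0, 0.5], "rotation": [0, 0, 0], "claw": -0.29}, {"travel": [0, 0, 0.4], "rotation": [0, 0, 0], "claw": -0.29}]}}

```text
time_s: 3.02
tcp_pos: [0.6102, -0.1258, 0.1229]
ee_rot: [0.819, 0.574, -0.001, -0.001]
ft_force: [-1.1, -0.0, 0.4]
grip_width: 0.641
grasp_force: 0.0
```

Request:
{"fn": "arm_command", "kwargs": {"rows": [{"travel": [0, 0, 0.4], "rotation": [0, 0, 0], "claw": -0.29}, {"travel": [0, 0, 0.3], "rotation": [0, 0, 0], "claw": -0.29}, {"travel": [0, 0, 0.25], "rotation": [0, 0, 0], "claw": -0.29}, {"travel": [0, 0, 0.21], "rotation": [0, 0, 0], "claw": -0.29}, {"travel": [0, 0, 0], "rotation": [0, 0, 0], "claw": -0.29}]}}

```text
time_s: 3.43
tcp_pos: [0.61, -0.1258, 0.0768]
ee_rot: [0.819, 0.574, -0.001, -0.001]
ft_force: [-0.8, -0.6, -0.8]
grip_width: 0.642
grasp_force: 0.0
```

```bash
python3 -c "
from g import *
rep(0,0,.078)
a=snap('top','top1')['pixels'][155:245,290:390]; b=snap('scene','scene1')['pixels'][165:240,255:345]
f=lambda i:cv2.resize(i,(400,360),interpolation=cv2.INTER_CUBIC)
cv2.imwrite('pics/c1.png',np.hstack([f(a),f(b)]))"
```

```text
t 3.43 tcp [ 0.61   -0.1258  0.0768] travel units [ 0.009  0.017 -0.03 ] y-axis fix deg -14.8 tilt [-0.    -0.003 -1.   ] F [-0.8 -0.6 -0.8] w 59.7 j [-0.29  0.3   1.56 -0.    1.28  0.06]
```

View pics/c1.png

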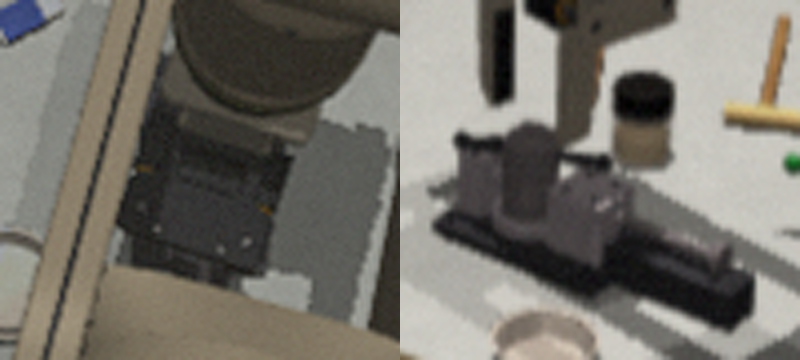

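The top view is blocked by the wrist. The scene view (right half) shows finger tips ending near crop (495,103) and (572,140), which looks higher than I expected. I'll check that by projection.

```bash
python3 -c "
from g import *
s=manip.get_state();r=R.from_quat(s['ee_rot']);c=load('scene1')
for n,p in [('tipA',(0,.03,.025)),('tipB',(0,-.03,.025)),('tipAout',(0,.047,.025)),('tipBout',(0,-.047,.025))]:
    w=s['tcp_pos']+r.apply(p);u,v=proj(c,w);print(n,w.round(3),((u-255)*400/90+400,(v-165)*360/75))
for n,w in [('bar1',(.656,-.1133,.056)),('bar2',(.566,-.138,.056)),('bushtop',(.611,-.126,.07)),('head',(.472,-.1134,.036))]:
    u,v=proj(c,w);print(n,((u-255)*400/90+400,(v-165)*360/75))
cv2.imwrite('pics/c2.png',cv2.resize(c['pixels'][100:240,220:400],None,fx=4.2,fy=4.2,interpolation=cv2.INTER_CUBIC))
"
```

```text
tipA [ 0.639 -0.136  0.054] (np.float64(500.3952767839367), np.float64(137.64474742892398))
tipB [ 0.583 -0.116  0.054] (np.float64(560.3388485182563), np.float64(176.1388543196745))
tipAout [ 0.655 -0.142  0.054] (np.float64(484.0960263108084), np.float64(127.17781875252527))
tipBout [ 0.567 -0.11   0.054] (np.float64(578.0430703117645), np.float64(187.5080167906299))
bar1 (np.float64(458.9090899671793), np.float64(142.47660217605258))
bar2 (np.float64(602.2669684442969), np.float64(166.04973929970055))
bushtop (np.float64(530.7862883250532), np.float64(132.3464942395779))
head (np.float64(718.0618939219833), np.float64(259.632116255834))
```

View pics/c2.png

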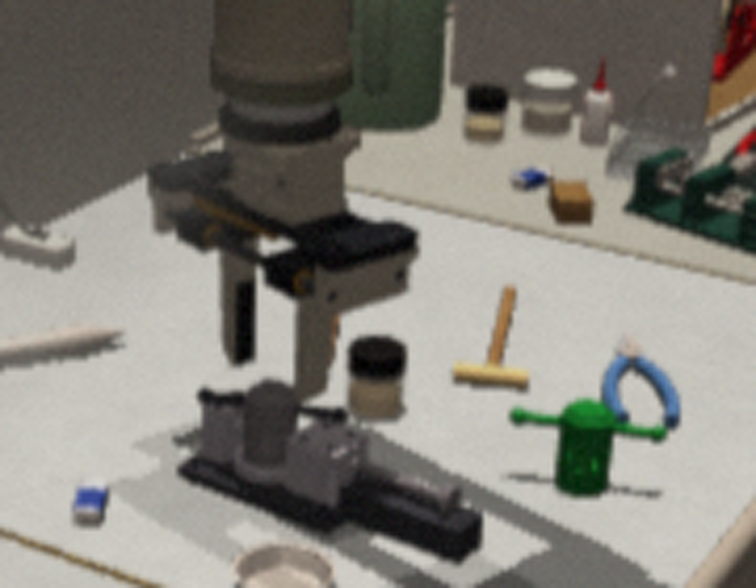

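```bash
python3 -c "
from g import *
print(manip.tcp_to_tips,[a for a in dir(manip) if a[0]!='_']); rep(0,0,.078)
s=manip.get_state();r=R.from_quat(s['ee_rot']);c=load('scene1')
for z in (-.03,-.015,0,.01,.025):
  print(z,[ [round(float(t),1) for t in ((lambda u,v:((u-220)*4.2,(v-100)*4.2))(*proj(c,s['tcp_pos']+r.apply((0,y,z)))))] for y in (.047,.03,-.03,-.047)])
"
```

```text
0.025 ['MotionError', 'camera', 'get_state', 'job_done', 'tcp_to_tips']
t 3.53 tcp [ 0.6113 -0.1262  0.0791] travel units [ 0.006 -0.016  0.028] y-axis fix deg -14.8 tilt [ 0. -0. -1.] F [0.  0.9 0.8] w 60.4 j [-0.29  0.3   1.56  0.    1.28  0.06]
-0.03 [[227.6, 310.4], [243.3, 319.0], [301.3, 351.0], [318.4, 360.4]]
-0.015 [[227.3, 330.8], [242.9, 339.6], [300.5, 372.1], [317.5, 381.7]]
0 [[227.0, 351.1], [242.5, 360.0], [299.8, 392.9], [316.7, 402.6]]
0.01 [[226.8, 364.4], [242.3, 373.5], [299.3, 406.7], [316.1, 416.5]]
0.025 [[226.5, 384.3], [241.9, 393.4], [298.5, 427.1], [315.3, 437.1]]
```

```bash
python3 -c "
from g import *
s=manip.get_state();r=R.from_quat(s['ee_rot']);c=load('scene1');t=load('top1')
for z in (-.059,-.1):
  for x,y in((.0375,.094),(-.0375,.094),(.0375,-.094),(-.0375,-.094)):
    w=s['tcp_pos']+r.apply((x,y,z));u,v=proj(t,w);a,b=proj(c,w); print(z,x,y,'top img',round(u),round(v),'c2',round((a-220)*4.2),round((b-100)*4.2))
cv2.imwrite('pics/c3.png',cv2.resize(t['pixels'][130:270,260:440],None,fx=4.2,fy=4.2,interpolation=cv2.INTER_CUBIC)*1)
"
```

```text
-0.059 0.0375 0.094 top img 345 128 c2 140 260
-0.059 -0.0375 0.094 top img 380 140 c2 230 235
-0.059 0.0375 -0.094 top img 315 215 c2 323 361
-0.059 -0.0375 -0.094 top img 352 227 c2 415 329
-0.1 0.0375 0.094 top img 347 122 c2 140 202
-0.1 -0.0375 0.094 top img 384 134 c2 230 179
-0.1 0.0375 -0.094 top img 317 211 c2 325 298
-0.1 -0.0375 -0.094 top img 354 224 c2 420 268
```

View pics/c3.png

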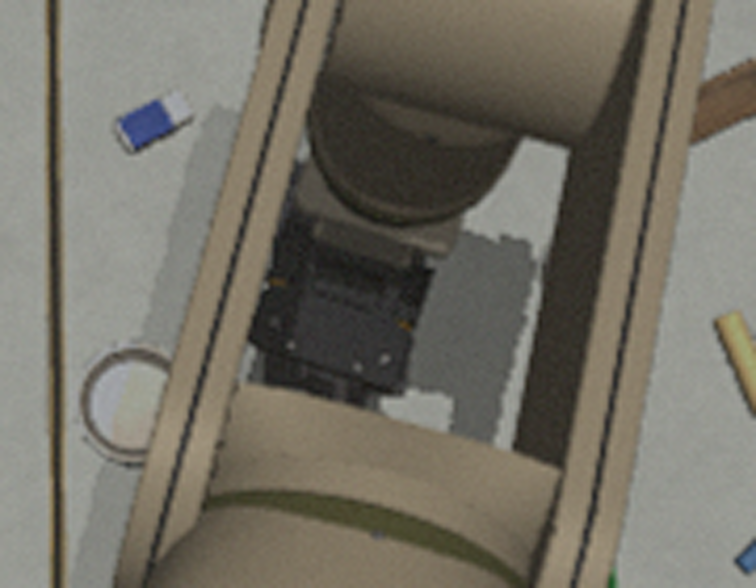

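The gripper's lateral position matches. But both the finger tips and the gripper body sit about 25 mm higher than the reported pose implies, so the real tips are at about the reported TCP height. I'll go down gently and watch the force.

Request:
{"fn": "arm_command", "kwargs": {"rows": [{"travel": [0, 0, 0.03], "rotation": [0, 0, 0], "claw": -0.29}, {"travel": [0, 0, 0.03], "rotation": [0, 0, 0], "claw": -0.29}, {"travel": [0, 0, 0.03], "rotation": [0, 0, 0], "claw": -0.29}, {"travel": [0, 0, 0.03], "rotation": [0, 0, 0], "claw": -0.29}, {"travel": [0, 0, 0.03], "rotation": [0, 0, 0], "claw": -0.29}]}}

```text
time_s: 3.95
tcp_pos: [0.6114, -0.1262, 0.0731]
ee_rot: [0.819, 0.574, 0.0, 0.0]
ft_force: [0.1, -0.1, -0.2]
grip_width: 0.644
grasp_force: 0.0
```

Request:
{"fn": "arm_command", "kwargs": {"rows": [{"travel": [0, 0, 0.03], "rotation": [0, 0, 0], "claw": -0.29}, {"travel": [0, 0, 0.03], "rotation": [0, 0, 0], "claw": -0.29}, {"travel": [0, 0, 0.03], "rotation": [0, 0, 0], "claw": -0.29}, {"travel": [0, 0, 0.03], "rotation": [0, 0, 0], "claw": -0.29}, {"travel": [0, 0, 0.03], "rotation": [0, 0, 0], "claw": -0.29}]}}

```text
time_s: 4.37
tcp_pos: [0.6112, -0.1261, 0.0667]
ee_rot: [0.819, 0.574, -0.0, -0.0]
ft_force: [0.7, -0.9, -0.3]
grip_width: 0.643
grasp_force: 0.0
```

No contact at a nominal tip height of 42 mm, so the 25 mm offset is confirmed. I'll continue.

Request:
{"fn": "arm_command", "kwargs": {"rows": [{"travel": [0, 0, 0.06], "rotation": [0, 0, 0], "claw": -0.29}, {"travel": [0, 0, 0.06], "rotation": [0, 0, 0], "claw": -0.29}, {"travel": [0, 0, 0.06], "rotation": [0, 0, 0], "claw": -0.29}, {"travel": [0, 0, 0.06], "rotation": [0, 0, 0], "claw": -0.29}, {"travel": [0, 0, 0.04], "rotation": [0, 0, 0], "claw": -0.29}]}}

```text
time_s: 4.78
tcp_pos: [0.611, -0.1261, 0.0552]
ee_rot: [0.819, 0.574, -0.0, -0.0]
ft_force: [-0.0, 0.5, -0.1]
grip_width: 0.647
grasp_force: 0.0
```

```bash
python3 -c "
from g import *
rep(0,0,.055)
c=snap('scene','scene2')
cv2.imwrite('pics/c4.png',cv2.resize(c['pixels'][160:230,260:330],None,fx=8,fy=8,interpolation=cv2.INTER_CUBIC))
"
```

```text
t 4.78 tcp [ 0.611  -0.1261  0.0552] travel units [ 0.008 -0.007  0.005] y-axis fix deg -14.8 tilt [-0.    -0.001 -1.   ] F [-0.   0.5 -0.1] w 60.2 j [-0.29  0.33  1.57 -0.    1.24  0.06]
```

View pics/c4.png

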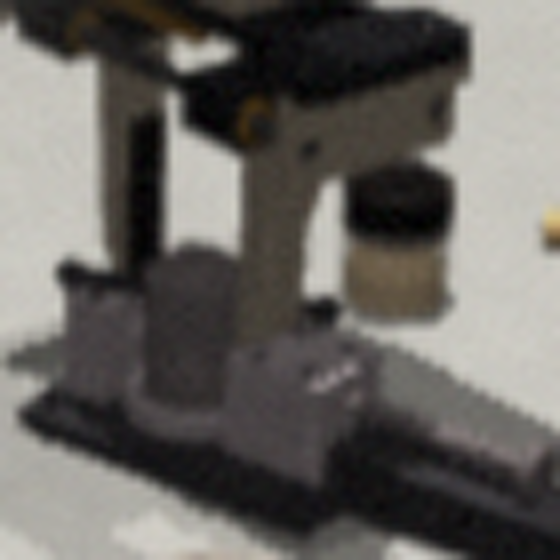

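Finger B now overlaps the bar's height (tip at about (268,345)) with no contact force. Next I'll turn towards +, which is negative about tool z.

Request:
{"fn": "arm_command", "kwargs": {"rows": [{"travel": [0, 0, 0], "rotation": [0, 0, -0.05], "claw": -0.29}, {"travel": [0, 0, 0], "rotation": [0, 0, -0.05], "claw": -0.29}, {"travel": [0, 0, 0], "rotation": [0, 0, -0.05], "claw": -0.29}, {"travel": [0, 0, 0], "rotation": [0, 0, -0.05], "claw": -0.29}, {"travel": [0, 0, 0], "rotation": [0, 0, -0.05], "claw": -0.29}]}}

```text
time_s: 5.25
tcp_pos: [0.6113, -0.1262, 0.0558]
ee_rot: [0.69, 0.724, 0.0, 0.0]
ft_force: [-0.1, -0.2, 0.5]
grip_width: 0.644
grasp_force: 0.3
```

Request:
{"fn": "arm_command", "kwargs": {"rows": [{"travel": [0, 0, 0], "rotation": [0, 0, -0.05], "claw": -0.29}, {"travel": [0, 0, 0], "rotation": [0, 0, -0.05], "claw": -0.29}, {"travel": [0, 0, 0], "rotation": [0, 0, -0.05], "claw": -0.29}, {"travel": [0, 0, 0], "rotation": [0, 0, -0.05], "claw": -0.29}, {"travel": [0, 0, 0], "rotation": [0, 0, -0.05], "claw": -0.29}]}}

```text
time_s: 5.67
tcp_pos: [0.6112, -0.1262, 0.0557]
ee_rot: [0.535, 0.845, 0.0, 0.0]
ft_force: [0.5, -0.1, -0.8]
grip_width: 0.644
grasp_force: 0.3
```

Request:
{"fn": "arm_command", "kwargs": {"rows": [{"travel": [0, 0, 0], "rotation": [0, 0, -0.05], "claw": -0.29}, {"travel": [0, 0, 0], "rotation": [0, 0, -0.05], "claw": -0.29}, {"travel": [0, 0, 0], "rotation": [0, 0, -0.05], "claw": -0.29}, {"travel": [0, 0, 0], "rotation": [0, 0, -0.05], "claw": -0.29}, {"travel": [0, 0, 0], "rotation": [0, 0, -0.05], "claw": -0.29}]}}

```text
time_s: 6.08
tcp_pos: [0.6113, -0.1262, 0.0558]
ee_rot: [0.36, 0.933, 0.0, 0.0]
ft_force: [1.3, -0.3, -1.2]
grip_width: 0.644
grasp_force: 0.6
```

```bash
python3 -c "
from g import *
rep(0,0,.055)
c=snap('scene','scene3')
cv2.imwrite('pics/c5.png',cv2.resize(c['pixels'][160:230,260:330],None,fx=8,fy=8,interpolation=cv2.INTER_CUBIC))
for a in (70,80,90,100):
  a=np.radians(a)+F[2]
  print([ [round(float(t)) for t in (lambda u,v:((u-260)*8,(v-160)*8))(*proj(c,(F[0]+s*.046*np.cos(a),F[1]+s*.046*np.sin(a),.056)))] for s in(1,-1)])
"
```

```text
t 6.08 tcp [ 0.6113 -0.1262  0.0558] travel units [ 0.017 -0.     0.019] y-axis fix deg 53.0 tilt [-0.  0. -1.] F [ 1.3 -0.3 -1.2] w 59.9 j [-0.29  0.33  1.57  0.    1.24 -1.12]
[[82, 329], [303, 266]]
[[96, 338], [288, 258]]
[[114, 345], [271, 251]]
[[134, 352], [252, 245]]
```

View pics/c5.png

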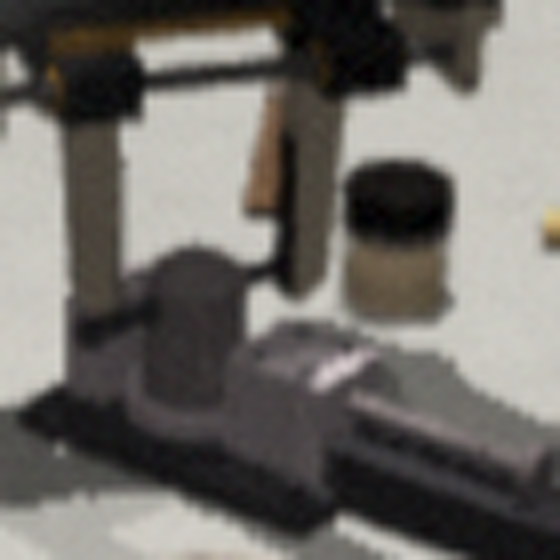

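The bar's near ball is at (86,333), so the bar is at about 74° with the finger at 53°. It needs about 16° more. After that I'll back off a little, lift, and look from the top.

Request:
{"fn": "arm_command", "kwargs": {"rows": [{"travel": [0, 0, 0], "rotation": [0, 0, -0.045], "claw": -0.29}, {"travel": [0, 0, 0], "rotation": [0, 0, -0.045], "claw": -0.29}, {"travel": [0, 0, 0], "rotation": [0, 0, -0.045], "claw": -0.29}, {"travel": [0, 0, 0], "rotation": [0, 0, -0.035], "claw": -0.29}, {"travel": [0, 0, 0], "rotation": [0, 0, 0], "claw": -0.29}]}}

```text
time_s: 6.55
tcp_pos: [0.6116, -0.1262, 0.056]
ee_rot: [0.234, 0.972, 0.0, 0.0]
ft_force: [1.1, -0.1, 0.6]
grip_width: 0.647
grasp_force: 0.5
```

Request:
{"fn": "arm_command", "kwargs": {"rows": [{"travel": [0, 0, 0], "rotation": [0, 0, 0.05], "claw": -0.29}, {"travel": [0, 0, 0], "rotation": [0, 0, 0.05], "claw": -0.29}, {"travel": [0, 0, -0.4], "rotation": [0, 0, 0], "claw": -0.29}, {"travel": [0, 0, -0.8], "rotation": [0, 0, 0], "claw": -0.29}, {"travel": [0, 0, -0.8], "rotation": [0, 0, 0], "claw": -0.29}]}}

```text
time_s: 6.97
tcp_pos: [0.6096, -0.1257, 0.1347]
ee_rot: [0.312, 0.95, -0.0, -0.002]
ft_force: [0.0, 0.1, 0.2]
grip_width: 0.641
grasp_force: 0.0
```

```bash
python3 -c "
from g import *
rep(-175,0,.1)
c=snap('scene','scene4')
cv2.imwrite('pics/c6.png',cv2.resize(c['pixels'][160:230,260:330],None,fx=8,fy=8,interpolation=cv2.INTER_CUBIC))
"
```

```text
t 6.97 tcp [ 0.6096 -0.1257  0.1347] travel units [ 3.714 -2.246  0.885] y-axis fix deg 58.8 tilt [ 0.004 -0.002 -1.   ] F [0.  0.1 0.2] w 59.6 j [-0.29  0.25  1.52 -0.    1.38 -1.22]
```

View pics/c6.png

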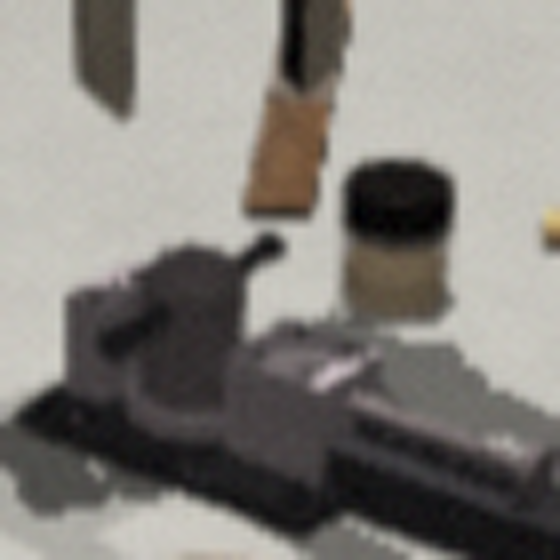

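The bar ends at (113,344) and (269,246) match the 90° projection, so the bushing is aligned. Now I'll move behind the pin head, closing the fingers and squaring the tool on the way.

Request:
{"fn": "arm_command", "kwargs": {"rows": [{"travel": [0.74, -0.45, 0], "rotation": [0, 0, 0], "claw": 1}, {"travel": [0.74, -0.45, 0], "rotation": [0, 0, 0], "claw": 1}, {"travel": [0.74, -0.45, 0], "rotation": [0, 0, 0], "claw": 1}, {"travel": [0.74, -0.45, 0], "rotation": [0, 0, 0], "claw": 1}, {"travel": [0.74, -0.45, 0], "rotation": [0, 0, 0], "claw": 1}]}}

```text
time_s: 7.43
tcp_pos: [0.4371, -0.1112, 0.1353]
ee_rot: [0.312, 0.95, -0.0, -0.0]
ft_force: [-0.7, -0.1, 0.7]
grip_width: 0.333
grasp_force: 0.0
```

Request:
{"fn": "arm_command", "kwargs": {"rows": [{"travel": [0, 0, 0], "rotation": [0, 0, -0.07], "claw": 1}, {"travel": [0, 0, 0], "rotation": [0, 0, -0.07], "claw": 1}, {"travel": [0, 0, 0], "rotation": [0, 0, -0.07], "claw": 1}, {"travel": [0, 0, 0], "rotation": [0, 0, -0.07], "claw": 1}, {"travel": [0, 0, 0], "rotation": [0, 0, -0.065], "claw": 1}]}}

```text
time_s: 7.85
tcp_pos: [0.4386, -0.1115, 0.1359]
ee_rot: [0.044, 0.999, -0.0, 0.0]
ft_force: [0.9, -0.4, -0.0]
grip_width: 0.009
grasp_force: 0.0
```

Request:
{"fn": "arm_command", "kwargs": {"rows": [{"travel": [0, 0, 0], "rotation": [0, 0, 0], "claw": 1}, {"travel": [0, 0, 0], "rotation": [0, 0, 0], "claw": 1}, {"travel": [0, 0, 0], "rotation": [0, 0, 0], "claw": 1}, {"travel": [0, 0, 0], "rotation": [0, 0, 0], "claw": 1}, {"travel": [0, 0, 0], "rotation": [0, 0, 0], "claw": 1}]}}

```text
time_s: 8.27
tcp_pos: [0.4386, -0.1115, 0.1357]
ee_rot: [0.046, 0.999, 0.0, -0.0]
ft_force: [-0.3, -0.1, 1.1]
grip_width: 0.009
grasp_force: 0.0
```

```bash
python3 -c "
from g import *
rep(-175,0,.034)"
```

```text
t 8.27 tcp [ 0.4386 -0.1115  0.1357] travel units [0.056 0.035 2.543] y-axis fix deg 90.0 tilt [ 0.  0. -1.] F [-0.3 -0.1  1.1] w 0.8 j [-0.36 -0.22  1.99 -0.    1.38 -1.84]
```

Request:
{"fn": "arm_command", "kwargs": {"rows": [{"travel": [0.056, 0.035, 0.3], "rotation": [0, 0, 0], "claw": 1}, {"travel": [0, 0, 0.4], "rotation": [0, 0, 0], "claw": 1}, {"travel": [0, 0, 0.4], "rotation": [0, 0, 0], "claw": 1}, {"travel": [0, 0, 0.4], "rotation": [0, 0, 0], "claw": 1}, {"travel": [0, 0, 0.3], "rotation": [0, 0, 0], "claw": 1}]}}

```text
time_s: 8.68
tcp_pos: [0.4354, -0.1094, 0.0614]
ee_rot: [0.045, 0.999, 0.0, -0.001]
ft_force: [-0.5, -0.0, -0.2]
grip_width: 0.005
grasp_force: 0.0
```

Request:
{"fn": "arm_command", "kwargs": {"rows": [{"travel": [0, 0, 0.2], "rotation": [0, 0, 0], "claw": 1}, {"travel": [0, 0, 0.2], "rotation": [0, 0, 0], "claw": 1}, {"travel": [0, 0, 0.2], "rotation": [0, 0, 0], "claw": 1}, {"travel": [0, 0, 0.14], "rotation": [0, 0, 0], "claw": 1}, {"travel": [0, 0, 0], "rotation": [0, 0, 0], "claw": 1}]}}

```text
time_s: 9.1
tcp_pos: [0.4358, -0.1096, 0.0329]
ee_rot: [0.045, 0.999, 0.0, -0.001]
ft_force: [-0.7, -0.5, -0.1]
grip_width: 0.004
grasp_force: 0.0
```

```bash
python3 -c "
from g import *
rep(-152,0,.034)"
```

```text
t 9.1 tcp [ 0.4358 -0.1096  0.0329] travel units [-0.594 -0.006 -0.028] y-axis fix deg 90.1 tilt [ 0.002  0.    -1.   ] F [-0.7 -0.5 -0.1] w 0.3 j [-0.36 -0.1   2.08  0.    1.16 -1.84]
```

Request:
{"fn": "arm_command", "kwargs": {"rows": [{"travel": [-0.1, 0, 0], "rotation": [0, 0, 0], "claw": 1}, {"travel": [-0.1, 0, 0], "rotation": [0, 0, 0], "claw": 1}, {"travel": [-0.1, 0, 0], "rotation": [0, 0, 0], "claw": 1}, {"travel": [-0.1, 0, 0], "rotation": [0, 0, 0], "claw": 1}, {"travel": [-0.1, 0, 0], "rotation": [0, 0, 0], "claw": 1}]}}

```text
time_s: 9.52
tcp_pos: [0.4574, -0.1118, 0.0346]
ee_rot: [0.045, 0.999, -0.0, 0.0]
ft_force: [-0.1, 0.4, -0.1]
grip_width: 0.007
grasp_force: 0.0
```

Request:
{"fn": "arm_command", "kwargs": {"rows": [{"travel": [-0.1, 0, 0], "rotation": [0, 0, 0], "claw": 1}, {"travel": [-0.1, 0, 0], "rotation": [0, 0, 0], "claw": 1}, {"travel": [-0.1, 0, 0], "rotation": [0, 0, 0], "claw": 1}, {"travel": [-0.1, 0, 0], "rotation": [0, 0, 0], "claw": 1}, {"travel": [-0.1, 0, 0], "rotation": [0, 0, 0], "claw": 1}]}}

```text
time_s: 9.93
tcp_pos: [0.4767, -0.1134, 0.0341]
ee_rot: [0.045, 0.999, 0.0, -0.0]
ft_force: [-1.2, -0.1, -0.4]
grip_width: 0.007
grasp_force: 0.5
```

```bash
python3 -c "
from g import *
rep(-79.5,0,.034)
c=snap('top','top5');cv2.imwrite('pics/c7.png',c['pixels'])"
```

```text
t 9.93 tcp [ 0.4767 -0.1134  0.0341] travel units [-1.38  -0.003  0.002] y-axis fix deg 90.1 tilt [ 0.  0. -1.] F [-1.2 -0.1 -0.4] w 0.6 j [-0.34  0.01  1.97 -0.    1.16 -1.82]
```

Request:
{"fn": "arm_command", "kwargs": {"rows": [{"travel": [-0.08, 0, 0], "rotation": [0, 0, 0], "claw": 1}, {"travel": [-0.08, 0, 0], "rotation": [0, 0, 0], "claw": 1}, {"travel": [-0.08, 0, 0], "rotation": [0, 0, 0], "claw": 1}, {"travel": [-0.08, 0, 0], "rotation": [0, 0, 0], "claw": 1}, {"travel": [-0.08, 0, 0], "rotation": [0, 0, 0], "claw": 1}]}}

```text
time_s: 10.4
tcp_pos: [0.4926, -0.1149, 0.0341]
ee_rot: [0.045, 0.999, 0.0, 0.0]
ft_force: [-0.8, 0.2, 0.1]
grip_width: 0.001
grasp_force: 0.1
```

Request:
{"fn": "arm_command", "kwargs": {"rows": [{"travel": [-0.08, 0, 0], "rotation": [0, 0, 0], "claw": 1}, {"travel": [-0.08, 0, 0], "rotation": [0, 0, 0], "claw": 1}, {"travel": [-0.08, 0, 0], "rotation": [0, 0, 0], "claw": 1}, {"travel": [-0.08, 0, 0], "rotation": [0, 0, 0], "claw": 1}, {"travel": [-0.08, 0, 0], "rotation": [0, 0, 0], "claw": 1}]}}

```text
time_s: 10.82
tcp_pos: [0.5085, -0.1163, 0.0341]
ee_rot: [0.045, 0.999, 0.0, -0.0]
ft_force: [0.3, 0.5, -0.3]
grip_width: 0.005
grasp_force: 0.1
```

```bash
python3 -c "
from g import *
rep(-79.5,0,.034)"
```

```text
t 10.82 tcp [ 0.5085 -0.1163  0.0341] travel units [-0.58  -0.003  0.003] y-axis fix deg 90.1 tilt [ 0.  0. -1.] F [ 0.3  0.5 -0.3] w 0.5 j [-0.32  0.1   1.88  0.    1.16 -1.8 ]
```

Request:
{"fn": "arm_command", "kwargs": {"rows": [{"travel": [-0.08, 0, 0], "rotation": [0, 0, 0], "claw": 1}, {"travel": [-0.08, 0, 0], "rotation": [0, 0, 0], "claw": 1}, {"travel": [-0.08, 0, 0], "rotation": [0, 0, 0], "claw": 1}, {"travel": [-0.08, 0, 0], "rotation": [0, 0, 0], "claw": 1}, {"travel": [-0.08, 0, 0], "rotation": [0, 0, 0], "claw": 1}]}}

```text
time_s: 11.23
tcp_pos: [0.5244, -0.1178, 0.0341]
ee_rot: [0.045, 0.999, -0.0, -0.0]
ft_force: [0.1, 0.2, 0.1]
grip_width: 0.001
grasp_force: 0.1
```

Request:
{"fn": "arm_command", "kwargs": {"rows": [{"travel": [-0.03, 0, 0], "rotation": [0, 0, 0], "claw": 1}, {"travel": [-0.03, 0, 0], "rotation": [0, 0, 0], "claw": 1}, {"travel": [-0.03, 0, 0], "rotation": [0, 0, 0], "claw": 1}, {"travel": [-0.03, 0, 0], "rotation": [0, 0, 0], "claw": 1}, {"travel": [-0.03, 0, 0], "rotation": [0, 0, 0], "claw": 1}]}}

```text
time_s: 11.65
tcp_pos: [0.5302, -0.1182, 0.0341]
ee_rot: [0.045, 0.999, 0.0, -0.0]
ft_force: [-0.7, 0.5, 0.2]
grip_width: 0.004
grasp_force: 0.3
```

```bash
python3 -c "
from g import *
rep(-79.5,0,.034)"
```

```text
t 11.65 tcp [ 0.5302 -0.1182  0.0341] travel units [-0.037 -0.004  0.003] y-axis fix deg 90.1 tilt [ 0.  0. -1.] F [-0.7  0.5  0.2] w 0.4 j [-0.31  0.15  1.82  0.    1.17 -1.8 ]
```

1.5 mm to go nominally. I'll make small steps until the force rises.

Request:
{"fn": "arm_command", "kwargs": {"rows": [{"travel": [-0.015, 0, 0], "rotation": [0, 0, 0], "claw": 1}, {"travel": [-0.015, 0, 0], "rotation": [0, 0, 0], "claw": 1}, {"travel": [-0.015, 0, 0], "rotation": [0, 0, 0], "claw": 1}, {"travel": [-0.015, 0, 0], "rotation": [0, 0, 0], "claw": 1}, {"travel": [0, 0, 0], "rotation": [0, 0, 0], "claw": 1}]}}

```text
time_s: 12.07
tcp_pos: [0.5316, -0.1184, 0.034]
ee_rot: [0.045, 0.999, 0.0, -0.001]
ft_force: [-5.6, 0.8, 5.3]
grip_width: 0.004
grasp_force: 3.1
```

Request:
{"fn": "arm_command", "kwargs": {"rows": [{"travel": [-0.015, 0, 0], "rotation": [0, 0, 0], "claw": 1}, {"travel": [-0.015, 0, 0], "rotation": [0, 0, 0], "claw": 1}, {"travel": [0, 0, 0], "rotation": [0, 0, 0], "claw": 1}, {"travel": [0, 0, 0], "rotation": [0, 0, 0], "claw": 1}, {"travel": [0, 0, 0], "rotation": [0, 0, 0], "claw": 1}]}}

```text
time_s: 12.48
tcp_pos: [0.5317, -0.1184, 0.034]
ee_rot: [0.045, 0.999, 0.0, -0.002]
ft_force: [-12.2, 1.4, 10.7]
grip_width: 0.008
grasp_force: 6.1
```

It's hard against the stop at TCP fixture x ≈ -79.5, exactly where home should be. I'll retreat straight back, then up.

Request:
{"fn": "arm_command", "kwargs": {"rows": [{"travel": [0.1, 0, 0], "rotation": [0, 0, 0], "claw": 1}, {"travel": [0.3, 0, 0], "rotation": [0, 0, 0], "claw": 1}, {"travel": [0.5, 0, 0], "rotation": [0, 0, 0], "claw": 1}, {"travel": [0.5, 0, -0.5], "rotation": [0, 0, 0], "claw": 1}, {"travel": [0.5, 0, -0.8], "rotation": [0, 0, 0], "claw": 1}]}}

```text
time_s: 12.9
tcp_pos: [0.4544, -0.1106, 0.0829]
ee_rot: [0.045, 0.999, 0.001, -0.003]
ft_force: [-0.5, -0.4, 0.4]
grip_width: 0.0
grasp_force: 0.0
```

Request:
{"fn": "arm_command", "kwargs": {"rows": [{"travel": [0.5, 0, -0.8], "rotation": [0, 0, 0], "claw": 1}, {"travel": [0.5, 0, -0.8], "rotation": [0, 0, 0], "claw": 1}, {"travel": [0, 0, -0.5], "rotation": [0, 0, 0], "claw": 1}, {"travel": [0, 0, 0], "rotation": [0, 0, 0], "claw": 1}, {"travel": [0, 0, 0], "rotation": [0, 0, 0], "claw": 1}]}}

```text
time_s: 13.32
tcp_pos: [0.4195, -0.1087, 0.1719]
ee_rot: [0.045, 0.999, -0.001, 0.002]
ft_force: [-0.4, 0.8, -0.7]
grip_width: 0.0
grasp_force: 0.0
```

```bash
python3 -c "
from g import *
rep(-79.5,0,.034)
c=snap('scene','scene9')
q=lambda x,y,z:proj(c,(F[0]+(np.cos(F[2])*x-np.sin(F[2])*y)/1e3,F[1]+(np.sin(F[2])*x+np.cos(F[2])*y)/1e3,z/1e3))
g=lambda p:cv2.cvtColor(p,cv2.COLOR_BGR2GRAY)
a,b=g(load('scene4')['pixels']),g(c['pixels'])
# grey along the pin axis (top of head height) before / after
for x in range(-150,-60,6):
  u,v=q(x,0,42); i,j=round(v),round(u); print(x,(i,j),a[i,j],b[i,j])
# bar dark ends
for n in('scene4','scene9'):
  im=g(load(n)['pixels'])
  print(n,[[int(im[round(v),round(u)]) for u,v in [q(s*46*np.cos(t),s*46*np.sin(t),56) for t in np.radians([70,75,80,85,90,95,100,105,110])]] for s in(1,-1)])
"
```

```text
t 13.32 tcp [ 0.4195 -0.1087  0.1719] travel units [-2.798  0.011  3.46 ] y-axis fix deg 90.1 tilt [-0.005 -0.001 -1.   ] F [-0.4  0.8 -0.7] w 0.0 j [-0.37 -0.32  2.    0.    1.46 -1.85]
-150 (218, 330) 136 195
-144 (218, 328) 48 189
-138 (217, 326) 105 188
-132 (216, 324) 152 192
-126 (216, 322) 120 183
-120 (215, 320) 121 192
-114 (214, 319) 108 193
-108 (214, 317) 119 178
-102 (213, 315) 114 190
-96 (212, 313) 116 194
-90 (211, 311) 113 189
-84 (211, 309) 113 173
-78 (210, 307) 119 147
-72 (209, 306) 104 60
-66 (209, 304) 109 94
scene4 [[67, 62, 40, 24, 24, 39, 48, 46, 42], [196, 195, 190, 163, 51, 32, 49, 168, 191]]
scene9 [[75, 70, 50, 35, 33, 40, 54, 48, 48], [193, 193, 190, 160, 53, 47, 73, 170, 189]]
```

The head is now at the guide face, the track is empty, and the bar is still within a few degrees of 90°.

```bash
python3 -c "
from h import *
print(manip.job_done())"
```

```text
the job is handed in; nothing more can be done
None
```

The job is handed in: the bushing is turned to within a few degrees of the guide, the pin is pushed through until its head stopped hard against the guide block, and the arm is clear; no verdict came back and I did not re-measure the dish, jar and eraser.

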